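Close the digestion-vessel clamp with its removable crank

ROBOT

A 7-joint arm with a two-finger parallel gripper is mounted at the origin on the work surface. World frame = base frame: x ahead of the robot, y to its left, z up, the work surface at z = 0. Lengths are in m, angles in rad, forces in N, time in s.
With the tool pointing down it reaches from about 0.4 to 0.85 m from the base axis. Payload 10.4 kg.
Tool frame: the origin (TCP) lies midway between the tips of the shut fingers; the grasp point (between the pads) lies 19 mm behind it; z points along the fingers, x is the direction in which the jaws open and shut, and the axes are right-handed (so a half turn about z gives the same grasp; the last joint's range is limited). The gripper opens to 85 mm and grips with 20 to 120 N. Pads are 22 mm wide; open, the fingers measure 114 mm over their backs; the gripper's body (76 mm by 85 mm) begins 54 mm behind the grasp point. The pads swing forward as they close: fully open they stand 13 mm farther back than shut.
Start: joints at [-1.332, 0.332, -0.065, 1.46, 0.022, 1.35, -0.088], TCP at [0.162, 0.604, 0.231] pointing down, gripper open.
Joint ranges: [-2.6, 2.6], [-0.5, 2.12], [-1.47, 1.34], [0.16, 2.42], [-1.27, 4.41], [0.06, 2.06], [-2.6, 2.6]. Speed limits (rad/s): [2.22, 2.22, 2.79, 2.79, 3.14, 3.14, 3.14].

INTERFACE

Orientations are given as a unit quaternion [x, y, z, w].
In Python, from workcell import manip, cams gives the robot as it stands.
- The arm moves only by the tool move_arm, never from a script. Its argument "moves" is a list of rows, each a list of 7 numbers: the turn, a rotation vector about the tool's x, y, z in degrees, then the shift along the tool's x, y, z in m, then the finger opening in m, from 0 to 0.0854. A call has 1 to 10 rows; each row is the pose to reach, as a shift and turn from the pose commanded when the call began, along the tool's axes at that moment; what a row does not reach only later rows make up. A row lasts 1/10 s, in which the tool goes at most 50 mm and 8.59 degrees, less where a joint would pass 70% of its speed; a pose out of reach is approached as far as the arm can. A call with a gripper value outside its range is refused whole. The fingers move at their own pace and stop on an object; "grip_force" is the grip in N (left out, the last holds). Time passes only in rows, so rows that repeat a pose let the fingers close. It gives the time, the measured TCP pose, the force and the opening at its end, in the units of the state.
- manip.get_obs(): the state, without advancing time (a new reading comes with each control period).
- cams.camera(name): name is "scene" or "top" or "wrist"; returns the picture (420x560x3 uint8, red, green, blue); there is no depth.
- cams.camera_params(name): a dict with "fx", "fy", "cx", "cy" (pixels), "xyz" and "rotation" of the camera in the world. Camera axes: x right, y up, looking along -z (the intrinsics and any distortion apply to the point x, -y, -z); pixel columns grow to the right and rows downward; lengths in m; the calibration is good to about 2 mm. The wrist camera is an equidistant fisheye: a pixel r from the principal point sees the ray r / f radians off the axis. A picture is of the moment at which its call begins: read the wrist's pose just before it. camera_params takes no time and is no camera call; for the wrist camera it gives the pose at the moment of the call.
- manip.hand_in(): hands the job in, once; it reports no verdict.
The state is a dict: "clock": time; "joint_pos": joint angles; "joint_velocities": joint speeds; "tau": joint torques, N m; "position": TCP position; "ee_rot": TCP orientation; "ft_force": force on the tool from outside, world axes, zero at the start; "torque": the same for the moment, N m; "grip_width": opening from 0.0 (shut) to 1.0 (fully open).
Only numpy, scipy, OpenCV 4.12 (cv2) and the standard library are available. Lean on these libraries where they do the work, as an engineer would, in place of code of your own. Each camera call takes 0.05 s, during which the arm holds its last target. There are 200 camera calls.

TASK

The steel digestion vessel in the bench clamp has to be clamped shut for heating. Take the loose crank from its blue mat, fit its socket fully home on the square shaft on top of the clamp, and wind it clockwise (seen from above) until you feel the clamp's pad bear firmly on the vessel's lid: firm, but not forced. Then lift the crank off and set it down gently, standing upright in the middle of the blue mat, without disturbing the bottles and the pocket scale.

Things in the scene. Friction and masses are not known exactly. Their poses are not given: they have to be found in the camera images.
- crank: Loose steel crank, about 0.46 kg, standing on its socket. Origin: centre of the socket's underside (its mouth); z up, x along the arm to the handle. Socket block 34 x 34 x 42 mm with a square hole from below, 17.6 mm wide, 28 mm deep, sides parallel to x and y: it fits every quarter turn. Flat arm 24 mm wide, z 32 to 42 mm, x -60 to +85 mm, with a 34 mm balance ball at x -60 mm.
- handle (a point): Middle of the crank's upright black handle: 24 mm diameter, 80 mm out along the crank's x, from 45 to 90 mm above the socket's mouth (this point at 68 mm). The handle revolves freely on its pin, so a gripper can hold it and go round without turning itself.
- shaft (a point): Centre of the seat (top of a 42 mm collar) at the foot of the clamp's square shaft, 180 to 182 mm above the table at the start. The square is 16 mm wide, sides parallel to this frame's x and y, 23.5 mm tall, its top 4 mm tapered to 11 mm. The crank is home when its mouth rests on the seat. The frame turns and sinks with the screw, 16 mm per full clockwise turn; z up.
- spindle (a joint): Turn of the screw, rad, growing clockwise from above (pad goes down); starts at 0 to 0.8. It runs with about 2 N at the crank's handle (near 0 at rest). Once the pad touches the lid the resistance at the handle climbs by some 30 N per radian: 6 to 10 N is firm, over 15 N is forced. The screw locks itself and stays where it is left.
- pad: Pressure pad on the lower end of the screw, steel disc 44 mm across, 8 mm thick; origin at the centre of its underside. At the start it hangs 5 to 17 mm above the vessel's lid, a gap that differs each time and is not measured.
- clamp: Bench clamp, bolted down: base 110 (x) x 150 (y) x 18 mm, columns 18 mm thick at y -56 and +56 mm, blue bridge 50 (x) x 142 (y) mm from z 120 to 156 mm, screw upright through its middle. Origin: centre of the base's underside, on the screw's axis; z up. Under the screw stands the vessel: 60 mm steel body, 67 mm white lid, its top 91 to 101 mm above the table.
- mat: Blue mat, 200 x 200 x 3 mm, stuck to the bench; origin: centre of its underside. The crank starts standing on it, within 30 mm of its centre.
- sample_bottle: Bystander: white bottle with a blue cap, 52 mm diameter, 100 mm tall; origin: centre of its underside.
- amber_bottle: Bystander: amber bottle with a white cap, 56 mm diameter, 95 mm tall; origin: centre of its underside.
- scale: Bystander: black pocket scale, 125 x 75 x 19 mm; origin: centre of its underside.
- boss (a point): Centre of the crank's square grip boss, right above the socket: 28 x 28 mm, sides parallel to the crank's x and y, from 42 mm (the arm's top) to 72 mm above the socket's mouth (this point at 57 mm). The place to grip for fitting and lifting; the crank balances there.
Mind the look-alikes: they are no part of the job. What is shaped like the crank but orange is not meant. There is more than one size of the clamp; the job needs the smaller.

How it is judged:
On the way, in this order (a step that is already met when the one before it is completed fails the run):
1. the crank sits fully home on the square shaft (z of crank in the frame of shaft below 0.004 m and horizontal distance between crank and shaft below 0.003 m and angle between crank's own z axis and vertical below 0.12 rad), for 0.2 s.
2. with the crank on the shaft, the pad is wound down until it bears on the lid with over 50 N (about 5 N at the handle) (contact force between pad and anything else above 50 N and z of crank in the frame of shaft below 0.012 m and horizontal distance between crank and shaft below 0.005 m), for 0.1 s.
At the end, for the whole second after the job is handed in: The pad bears on the vessel's lid with over 40 N; the crank is off the shaft, stands upright (within 0.08 rad) on the mat, its socket within 75 mm of the mat's centre, let go and at rest (contact force between pad and anything else above 40 N and horizontal distance between crank and mat below 0.075 m and z of crank in the frame of mat below 0.006 m and angle between crank's own z axis and vertical below 0.08 rad and linear speed of crank below 0.02 m/s and contact force between the fingers and crank below 0.1 N); the robot touches nothing.
It fails at once if the clamp is forced: the pad presses on the lid with more than 170 N (about 17 N at the handle) (contact force between pad and anything else above 170 N).
It fails at once if the crank is dropped or slammed on the mat (more than 80 N) (contact force between crank and mat above 80 N).
It fails at once if a bottle or the scale is shoved more than 30 mm or knocked over (distance of any of sample_bottle, amber_bottle, scale from where it was at the start of the episode above 0.03 m or angle between any of sample_bottle, amber_bottle's own z axis and vertical above 0.3 rad).
It also fails if it takes over 72 s, if anything falls off the work surface, if the arm or the gripper's body presses on something with over 40 N, if the wrist force passes 120 N, or if a joint passes its speed limit or range.

## Working session

There is one attempt and no reset: what is moved stays moved. The work goes in short steps, Python scripts to look and compute and a tool call to move; the robot and the scene stay as the last step left them, time stands still between calls to the robot, and variables do not carry over. Pictures are saved under pics/ and viewed, about 8 in all and at most 12, crops included, and the job is handed in when it is done.

Besides the shell and the picture viewer there is one more tool, called after "Request:" by a JSON object that holds its "name" and its "arguments". move_arm: Moves the arm, as the interface text tells. Its arguments: {"type":"object","properties":{"moves":{"type":"array","items":{"type":"array","items":{"type":"number"}}},"grip_force":{"type":"number"}},"required":["moves"]}

```bash
mkdir -p pics; ls; cat > h.py <<'E'
import numpy as np, cv2
from workcell import manip, cams
from scipy.spatial.transform import Rotation as R
def snap(cam,name):
    p=cams.camera_params(cam); im=cams.camera(cam); cv2.imwrite(f'pics/{name}.png',im[:,:,::-1]); return im,p
def rot(p):
    r=np.array(p['rotation']); return r if r.shape==(3,3) else R.from_quat(r).as_matrix()
def ray(p,u,v,fish=False):
    x=(u-p['cx'])/p['fx']; y=(v-p['cy'])/p['fy']
    if fish:
        t=np.hypot(x,y); s=np.sin(t)/t if t>1e-9 else 1; d=np.array([x*s,-y*s,-np.cos(t)])
    else: d=np.array([x,-y,-1.])
    return rot(p)@d
def onz(p,u,v,z,fish=False):
    d=ray(p,u,v,fish); o=np.array(p['xyz']); return o+d*(z-o[2])/d[2]
def proj(p,X,fish=False):
    c=rot(p).T@(np.array(X)-p['xyz']); a=np.array([c[0],-c[1]]); n=np.hypot(*a)
    k=(np.arctan2(n,-c[2])/n if fish else 1/-c[2])
    return a[0]*k*p['fx']+p['cx'],a[1]*k*p['fy']+p['cy']
E
python3 - <<'E'
from h import *
a,p=snap('top','top'); b,q=snap('scene','scene')
print(p,q); 
import json
json.dump([{k:np.array(v).tolist() for k,v in d.items() if not isinstance(v,str)} for d in (p,q)],open('par.json','w'))
print(manip.get_obs())
E
```

```text
pics
{'fx': 489.10270517641953, 'fy': 489.10270517641953, 'cx': 280.0766864704523, 'cy': 208.0356759552683, 'xyz': array([ 0.31017365, -0.08209154,  1.17628711]), 'rotation': array([ 0.07552759, -0.07585284, -0.69974896,  0.7063238 ])} {'fx': 439.9013490828133, 'fy': 439.9013490828133, 'cx': 277.53606868203104, 'cy': 208.81896765569223, 'xyz': array([0.9961981 , 0.28208656, 0.85781542]), 'rotation': array([0.1383456 , 0.29278335, 0.85385088, 0.40752555])}
{'clock': 0.1, 'joint_pos': array([-1.33160865,  0.33275067, -0.06470399,  1.46085933,  0.02162953,
        1.34988917, -0.08851584]), 'joint_velocities': array([-2.15457311e-04, -1.16864965e-03,  1.07467168e-03, -4.15201993e-03,
       -3.59192075e-04, -3.02545819e-05,  6.72512279e-04]), 'tau': array([ 1.64603007e-03, -6.26739979e+01,  4.92808514e-02, -3.92426813e+01,
        1.63070904e-02,  7.14011461e-03, -5.71777207e-06]), 'position': array([0.16167903, 0.60338294, 0.23063078]), 'ee_rot': array([ 7.93345465e-01,  6.08771391e-01, -4.53609044e-04,  4.00469860e-04]), 'ft_force': array([-0.41572066,  0.16845298, -0.74538146]), 'torque': array([ 0.00365811, -0.04578575, -0.01306025]), 'grip_width': 0.9949021062767978}
```

View pics/top.png

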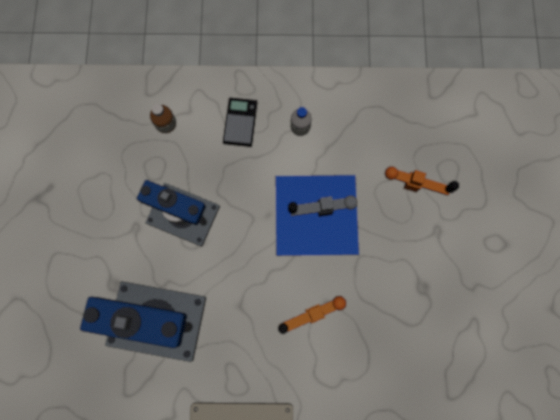

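View pics/scene.png

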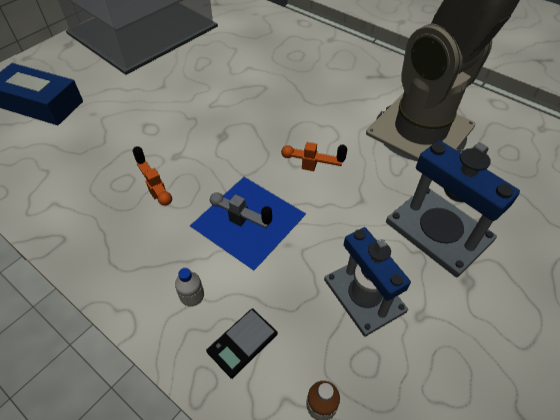

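The top view shows the crank at (325,206) on the mat, which spans (276,176)-(358,255). The small clamp is at about (175,205), the big one at (145,322), and the orange cranks are decoys. I'll enlarge the parts that matter.

```bash
python3 - <<'E'
from h import *
t=cv2.imread('pics/top.png'); s=cv2.imread('pics/scene.png')
def c(im,u,v,w,h,k): 
    o=cv2.resize(im[v:v+h,u:u+w],None,fx=k,fy=k,interpolation=cv2.INTER_CUBIC)
    o=np.clip((o/255.)**.6*255,0,255).astype('uint8')
    for i in range(0,w,10): cv2.putText(o,str(u+i),(int(i*k),8),0,.3,(0,255,255)); cv2.line(o,(int(i*k),10),(int(i*k),14),(0,255,255))
    for i in range(0,h,10): cv2.putText(o,str(v+i),(0,int(i*k)+4),0,.3,(0,255,255))
    return o
A=np.hstack([c(t,130,170,100,75,4),c(t,270,170,100,75,4)])
B=np.hstack([c(s,320,220,100,75,4),c(s,190,180,100,75,4)])
cv2.imwrite('pics/crop1.png',np.vstack([A,B]))
E
```

```text
(no output)
```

View pics/crop1.png

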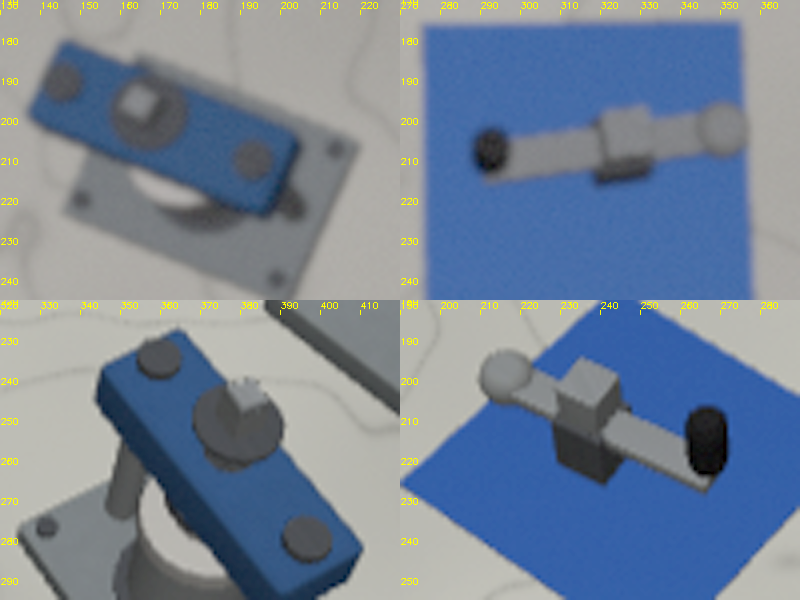

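```bash
python3 - <<'E'
from h import *
p=cams.camera_params('top');q=cams.camera_params('scene')
for n,u,v,z in [('boss',326,202.8,.075),('handle',292.7,205,.093),('ball',350.7,202,.040),('shaft',164.5,195.3,.2045),('collar',167,198.5,.181),('capA',145.5,190.2,.16),('capB',193,209.7,.16),('matTL',276,176.5,.003),('matTR',355,176.5,.003),('matBR',358,255,.003),('matBL',277,255,.003),('amber',163,112,.1),('sample',302,112,.1),('bigtop',122,322,.25)]: print(n,onz(p,u,v,z).round(4))
for n,u,v,z in [('boss',237.3,200,.075),('handle',266.5,208.5,.093),('ball',216,197,.04),('shaft',382,243,.2045),('collar',379.5,246,.181),('capA',359.5,234.5,.156),('capB',396.5,279.5,.156)]: print(n,onz(q,u,v,z).round(4))
o=manip.get_obs();print(o['position'],R.from_quat(o['ee_rot']).as_matrix().round(3))
E
```

```text
boss [ 0.5635 -0.1875  0.075 ]
handle [ 0.5535 -0.1101  0.093 ]
ball [ 0.574  -0.2497  0.04  ]
shaft [0.5463 0.155  0.2045]
collar [0.5451 0.1551 0.181 ]
capA [0.5679 0.2072 0.16  ]
capB [0.5262 0.1034 0.16  ]
matTL [ 0.646  -0.0706  0.003 ]
matTR [ 0.6479 -0.2673  0.003 ]
matBR [ 0.4519 -0.2699  0.003 ]
matBL [ 0.4501 -0.0751  0.003 ]
amber [0.7732 0.196  0.1   ]
sample [ 0.7764 -0.131   0.1   ]
bigtop [0.2941 0.2079 0.25  ]
boss [ 0.5638 -0.1892  0.075 ]
handle [ 0.5512 -0.1121  0.093 ]
ball [ 0.5697 -0.2564  0.04  ]
shaft [0.5469 0.1542 0.2045]
collar [0.5393 0.1494 0.181 ]
capA [0.5238 0.1008 0.156 ]
capB [0.5651 0.2053 0.156 ]
[0.16167903 0.60338294 0.23063078] [[ 0.259  0.966 -0.   ]
 [ 0.966 -0.259 -0.001]
 [-0.001  0.    -1.   ]]
```

Request:
{"name": "move_arm", "arguments": {"moves": [[0,0,5,-0.01,0.015,-0.03,0.085],[0,0,12,-0.035,0.05,-0.06,0.085],[0,0,20,-0.065,0.09,-0.09,0.085],[0,0,28,-0.095,0.135,-0.12,0.085],[0,0,36,-0.125,0.18,-0.13,0.085],[0,0,44,-0.155,0.225,-0.13,0.085],[0,0,52,-0.185,0.27,-0.13,0.085],[0,0,60,-0.215,0.315,-0.13,0.085],[0,0,66,-0.24,0.35,-0.13,0.085],[0,0,66.5,-0.265,0.385,-0.13,0.085]]}}

```text
clock: 1.1
position: [0.4504, 0.2648, 0.3612]
ee_rot: [0.997, 0.072, -0.0, -0.0]
ft_force: [0.6, 0.5, 0.7]
grip_width: 0.992
```

Request:
{"name": "move_arm", "arguments": {"moves": [[0,0,0,0.02,0.03,0,0.085],[0,0,0,0.04,0.062,0,0.085],[0,0,0,0.058,0.09,0,0.085],[0,0,0,0.067,0.104,0,0.085],[0,0,0,0.067,0.104,0,0.085],[0,0,0,0.067,0.104,0,0.085]]}}

```text
clock: 1.7
position: [0.5309, 0.1741, 0.3609]
ee_rot: [0.997, 0.074, -0.0, -0.0]
ft_force: [0.2, 0.0, 0.8]
grip_width: 0.995
```

```bash
python3 - <<'E'
from h import *
a,p=snap('wrist','w1'); print(p, manip.get_obs()['position'])
u,v=proj(p,[.5465,.155,.2045],True); print(u,v)
u0=int(np.clip(u-50,0,460));v0=int(np.clip(v-37,0,345))
o=cv2.resize(a[v0:v0+75,u0:u0+100,::-1],None,fx=5,fy=5,interpolation=cv2.INTER_CUBIC); o=((o/255.)**.6*255).astype('uint8')
s=cv2.resize(a[:,:,::-1],(373,280)) 
c=np.zeros((375,800,3),'uint8'); c[:,:500]=o; c[:280,500:]=s[:, :300]
print(u0,v0); cv2.imwrite('pics/w1c.png',c)
E
```

```text
{'fx': 325.19226210127806, 'fy': 325.19226210127806, 'cx': 286.9627915652867, 'cy': 207.05487346883422, 'xyz': array([0.5192576 , 0.25388254, 0.50332595]), 'rotation': array([-0.16016854, -0.01134543,  0.0725489 ,  0.9843546 ])} [0.53061436 0.17473417 0.36097244]
300.0757655036512 208.95014689149926
250 171
```

View pics/w1c.png

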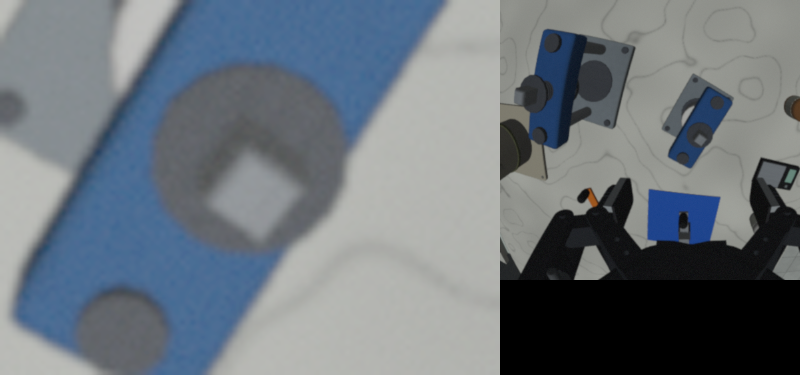

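The wrist view shows the shaft's square with corners in the crop at about (245,143), (303,190), (262,243), (203,200), i.e. centre near pixel (300.6,209.8), within 1 px of the predicted position.

```bash
python3 - <<'E'
from h import *
p=cams.camera_params('wrist')
P=[onz(p,250+a/5,171+b/5,.2005,True) for a,b in [(245,143),(303,190),(262,243),(203,200)]]
for i in range(4):
    d=P[(i+1)%4]-P[i]; print(P[i].round(4),np.degrees(np.arctan2(d[1],d[0])).round(1)%90,np.linalg.norm(d).round(4))
print(np.mean(P,0)); print(onz(p,250+249/5,171+157/5,.181,True),'collar')
# subpixel edges
im=cv2.imread('pics/w1.png'); g=cv2.GaussianBlur(cv2.cvtColor(im,6),(0,0),.7)[171:246,250:350]
m=((g>np.percentile(g[25:50,38:63],55)).astype('uint8')); 
hsv=cv2.cvtColor(im,40)[171:246,250:350]; 
m=((g>125-25)&(hsv[:,:,1]<60)).astype('uint8'); print(g[35:42:3,36:66:2])
E
```

```text
[0.5441 0.1637 0.2005] 58.6 0.0151
[0.5569 0.1558 0.2005] 63.099999999999994 0.0137
[0.5507 0.1436 0.2005] 60.900000000000006 0.0149
[0.5377 0.1509 0.2005] 63.8 0.0143
[0.54735568 0.15351448 0.2005    ]
[0.54698107 0.15498094 0.181     ] collar
[[ 53  51  45  47  66  90 105 107 105  98  83  64  52  52  54]
 [ 54  53  53  70  94 106 107 107 106 104 103  92  69  56  55]
 [ 55  56  58  77  98 106 106 106 104 104  95  69  55  54  59]]
```

Request:
{"name": "move_arm", "arguments": {"moves": [[0,0,0,-0.002,0.02,0,0.085],[0,0,0,-0.004,0.06,0,0.085],[0,0,0,-0.006,0.1,0.0,0.085],[0,0,0,-0.008,0.14,0.02,0.085],[0,0,0,-0.01,0.18,0.045,0.085],[0,0,0,-0.012,0.22,0.075,0.085],[0,0,0,-0.012,0.255,0.11,0.085],[0,0,0,-0.012,0.285,0.14,0.085],[0,0,0,-0.012,0.306,0.16,0.085],[0,0,0,-0.012,0.306,0.16,0.085]]}}

```text
clock: 2.75
position: [0.5627, -0.1323, 0.1984]
ee_rot: [0.997, 0.073, -0.002, 0.0]
ft_force: [-0.3, -0.3, -0.1]
grip_width: 0.994
```

```bash
python3 - <<'E'
from h import *
a,p=snap('wrist','w2'); print(manip.get_obs()['position'],manip.get_obs()['ee_rot'])
for X in ([.5637,-.1883,.075],[.552,-.111,.093]): print(proj(p,X,True))
o=cv2.resize(a[120:420,80:480,::-1],None,fx=2,fy=2,interpolation=cv2.INTER_CUBIC); o=((o/255.)**.6*255).astype('uint8')
cv2.imwrite('pics/w2c.png',o)
E
```

```text
[ 0.56374631 -0.1304542   0.20003777] [ 9.97277132e-01  7.37329871e-02 -1.31985599e-03 -1.60175098e-04]
(np.float64(279.7790074397739), np.float64(256.15959259936244))
(np.float64(277.8727973019745), np.float64(176.998459726875))
```

View pics/w2c.png

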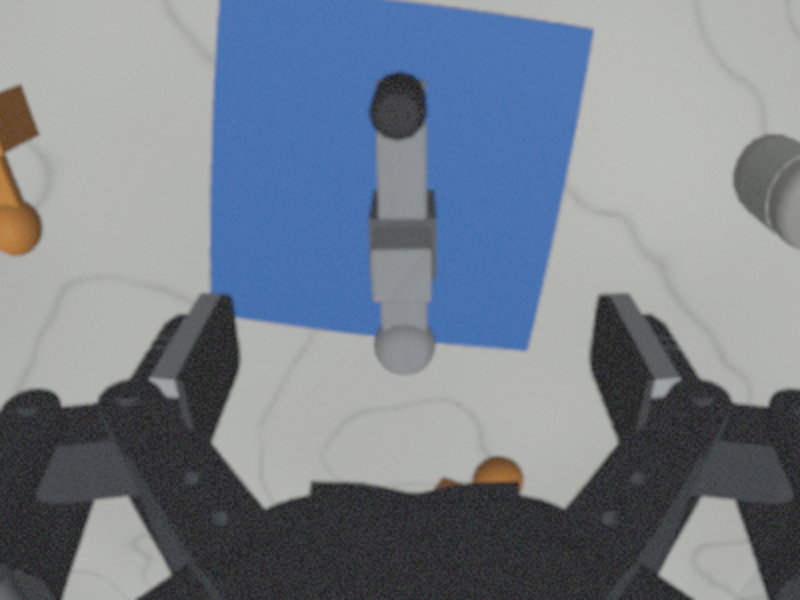

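```bash
python3 - <<'E'
from h import *
p=cams.camera_params('wrist'); o=manip.get_obs(); print(o['position'])
f=lambda a,b,z: onz(p,80+a/2,120+b/2,z,True)
b=f(402,275,.075);h=f(399,106,.093);l=f(404,347,.04)
print(b,h,l,[np.degrees(np.arctan2(*(d[1::-1]))) for d in (h-b,b-l,h-l)])
print([f(*x,.003).round(4) for x in ((592,29),(527,350),(214,318),(220,0))])
T=R.from_quat(o['ee_rot']).as_matrix(); print(T.T@(np.array([b[0],b[1],.048])-o['position']), R.from_matrix(T).as_rotvec(degrees=True), np.degrees(np.arctan2(T[1,0],T[0,0])))
E
```

```text
[ 0.56374631 -0.1304542   0.20003777]
[ 0.56648014 -0.188439    0.075     ] [ 0.55403674 -0.10612674  0.093     ] [ 0.57564094 -0.25109854  0.04      ] [np.float64(98.59648765222343), np.float64(98.31769991894934), np.float64(98.4760398746168)]
[array([ 0.65  , -0.0684,  0.003 ]), array([ 0.6554, -0.2678,  0.003 ]), array([ 0.4579, -0.2755,  0.003 ]), array([ 0.4518, -0.0814,  0.003 ])]
[-0.00542679  0.05783453  0.15202273] [-179.49158141  -13.2705845     0.23754985] 8.456898378892943
```

Request:
{"name": "move_arm", "arguments": {"moves": [[0,0,0,-0.003,0.025,0.01,0.07],[0,0,0,-0.006,0.05,0.04,0.07],[0,0,0,-0.006,0.058,0.075,0.07],[0,0,0,-0.006,0.058,0.11,0.07],[0,0,0,-0.006,0.058,0.135,0.07],[0,0,0,-0.006,0.058,0.149,0.07],[0,0,0,-0.006,0.058,0.152,0.05],[0,0,0,-0.006,0.058,0.152,0.02],[0,0,0,-0.006,0.058,0.152,0.02],[0,0,0,-0.006,0.058,0.152,0.02]], "grip_force": 60}}

```text
clock: 3.8
position: [0.568, -0.189, 0.0508]
ee_rot: [0.997, 0.074, 0.001, -0.0]
ft_force: [-2.2, 0.3, 6.9]
grip_width: 0.319
```

Request:
{"name": "move_arm", "arguments": {"moves": [[0,0,0,0,0,0,0.02],[0,0,0,0,0,0,0.02],[0,0,0,0,0,0,0.02],[0,0,0,0,0,-0.01,0.02],[0,0,0,0,0,-0.03,0.02],[0,0,0,0,0,-0.06,0.02],[0,0,0,0,0,-0.06,0.02]]}}

```text
clock: 4.5
position: [0.5693, -0.1899, 0.1134]
ee_rot: [0.997, 0.074, 0.003, 0.001]
ft_force: [1.1, -0.3, -3.8]
grip_width: 0.316
```

Request:
{"name": "move_arm", "arguments": {"moves": [[0,0,0,0,0,-0.02,0.02],[0,0,0,0,-0.005,-0.05,0.02],[0,0,4,0.002,-0.02,-0.085,0.02],[0,0,8,0.004,-0.045,-0.12,0.02],[0,0,12,0.006,-0.075,-0.145,0.02],[0,0,16,0.009,-0.11,-0.16,0.02],[0,0,20,0.012,-0.145,-0.165,0.02],[0,0,24,0.015,-0.18,-0.165,0.02],[0,0,28,0.018,-0.215,-0.165,0.02],[0,0,32,0.021,-0.25,-0.165,0.02]]}}

```text
clock: 5.5
position: [0.5504, 0.0629, 0.2736]
ee_rot: [0.979, -0.205, -0.0, -0.0]
ft_force: [0.9, 0.0, -4.7]
grip_width: 0.32
```

```bash
cat > d.py <<'E'
import sys
from h import *
def delta(x,y,z,yaw):
    o=manip.get_obs(); T=R.from_quat(o['ee_rot']).as_matrix(); P=o['position']
    G=R.from_euler('z',yaw,degrees=True).as_matrix()@np.diag([1,-1,-1])
    print('t',round(o['clock'],2),'pos',P.round(4),'yaw',np.degrees(np.arctan2(T[1,0],T[0,0])).round(2),'F',np.round(o['ft_force'],1),'g',round(o['grip_width'],3))
    print('turn',R.from_matrix(T.T@G).as_rotvec(degrees=True).round(2),'shift',(T.T@(np.array([x,y,z])-P)).round(4))
if len(sys.argv)>4: delta(*map(float,sys.argv[1:5]))
E
python3 d.py .547 .1542 .278 -28.5
```

```text
t 5.5 pos [0.5504 0.0629 0.2736] yaw -23.66 F [ 0.9  0.  -4.7] g 0.32
turn [0.   0.04 4.84] shift [-0.0397 -0.0823 -0.0044]
```

Request:
{"name": "move_arm", "arguments": {"moves": [[0,0,3,-0.015,-0.03,-0.004,0.02],[0,0,4.8,-0.03,-0.06,-0.004,0.02],[0,0,4.8,-0.038,-0.079,-0.004,0.02],[0,0,4.8,-0.039,-0.081,-0.004,0.02],[0,0,4.8,-0.039,-0.081,-0.004,0.02],[0,0,4.8,-0.039,-0.081,-0.004,0.02]]}}

```text
clock: 6.1
position: [0.5476, 0.1499, 0.2779]
ee_rot: [0.969, -0.245, -0.0, 0.0]
ft_force: [-0.5, -0.7, -4.9]
grip_width: 0.317
```

```bash
python3 d.py .547 .1542 .278 -28.5; python3 - <<'E'
from h import *
a,p=snap('wrist','w3'); s,q=snap('scene','s3'); z=cams.camera('top')
g=lambda o:((cv2.cvtColor(o,4)/255.)**.6*255).astype('uint8')
u,v=map(int,proj(q,[.547,.154,.215]))
A=cv2.resize(g(s[v-50:v+50,u-50:u+50]),(400,400),interpolation=2)
t=cams.camera_params('top');u2,v2=map(int,proj(t,[.547,.154,.22]))
B=cv2.resize(g(a[200:350,200:350]),(400,400),interpolation=2)
print(u,v,proj(p,[.547,.154,.2045],True)); cv2.imwrite('pics/s3c.png',np.hstack([A,B]))
E
```

```text
t 6.1 pos [0.5476 0.1499 0.2779] yaw -28.39 F [-0.5 -0.7 -4.9] g 0.317
turn [0.04 0.   0.11] shift [-0.0026 -0.0035 -0.0001]
382 239 (np.float64(282.732058151651), np.float64(214.2616341641833))
```

View pics/s3c.png

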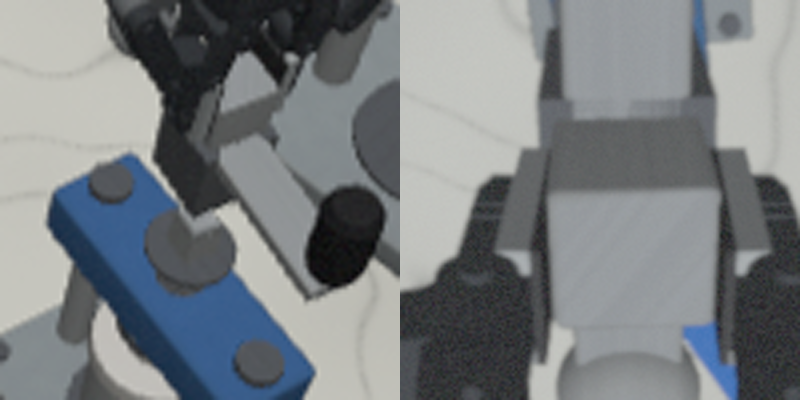

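```bash
python3 - <<'E'
from h import *
p=cams.camera_params('wrist'); o=manip.get_obs(); T=R.from_quat(o['ee_rot']).as_matrix()
P=[onz(p,200+(a-400)/2.6667,200+b/2.6667,.302,True) for a,b in ((550,190),(720,190),(716,323),(553,323))]
c=np.mean(P,0);print(c,[np.linalg.norm(P[i]-P[i-1]).round(4) for i in range(4)],T.T@(c-o['position']))
E
```

```text
[0.54824242 0.14911936 0.302     ] [np.float64(0.0268), np.float64(0.0267), np.float64(0.0268), np.float64(0.0281)] [ 0.00092492  0.00056065 -0.02375589]
```

Request:
{"name": "move_arm", "arguments": {"moves": [[0,0,0,-0.0026,-0.0035,0,0.02],[0,0,0,-0.0026,-0.0035,0.006,0.02],[0,0,0,-0.0026,-0.0035,0.014,0.02],[0,0,0,-0.0026,-0.0035,0.02,0.02],[0,0,0,-0.0026,-0.0035,0.024,0.02],[0,0,0,-0.0026,-0.0035,0.028,0.02],[0,0,0,-0.0026,-0.0035,0.032,0.02],[0,0,0,-0.0026,-0.0035,0.035,0.02],[0,0,0,-0.0026,-0.0035,0.035,0.02]]}}

```text
clock: 7.15
position: [0.548, 0.1549, 0.2433]
ee_rot: [0.97, -0.245, 0.001, -0.0]
ft_force: [6.0, -2.4, -3.6]
grip_width: 0.315
```

```bash
python3 d.py .547 .1542 .229 -28.5
```

```text
t 7.15 pos [0.548  0.1549 0.2433] yaw -28.35 F [ 6.  -2.4 -3.6] g 0.315
turn [-0.04 -0.14  0.15] shift [-0.0006  0.001   0.0143]
```

Request:
{"name": "move_arm", "arguments": {"moves": [[0,0,0,0.0012,0,0.003,0.02],[0,0,0,0.0012,0,0.006,0.02],[0,0,0,0.0012,0,0.009,0.02],[0,0,0,0.0012,0,0.012,0.02],[0,0,0,0.0012,0,0.014,0.02],[0,0,0,0.0012,0,0.016,0.02],[0,0,0,0.0012,0,0.016,0.02]]}}

```text
clock: 7.85
position: [0.5484, 0.1551, 0.2293]
ee_rot: [0.97, -0.245, 0.001, -0.001]
ft_force: [-3.5, -3.3, 15.2]
grip_width: 0.316
```

```bash
python3 d.py .547 .1542 .229 -28.5
```

```text
t 7.85 pos [0.5484 0.1551 0.2293] yaw -28.31 F [-3.5 -3.3 15.2] g 0.316
turn [-0.12 -0.03  0.19] shift [-0.0008  0.0014  0.0003]
```

Request:
{"name": "move_arm", "arguments": {"moves": [[0,0,0,0,0,0,0.02],[0,0,0,0,0,0,0.06],[0,0,0,0,0,0,0.06],[0,0,0,0,0,-0.01,0.06],[0,0,0,0,0,-0.035,0.06],[0,0,0,0,0,-0.07,0.06],[0,0,0,0,-0.02,-0.078,0.06],[0,0,0,0,-0.055,-0.078,0.06],[0,0,0,0,-0.08,-0.078,0.06],[0,0,0,0,-0.08,-0.078,0.06]]}}

```text
clock: 8.85
position: [0.5857, 0.2297, 0.3045]
ee_rot: [0.97, -0.242, -0.001, 0.0]
ft_force: [-0.8, 0.9, -0.8]
grip_width: 0.704
```

```bash
python3 d.py .586 .2254 .234 -28.5; python3 - <<'E'
from h import *
a,p=snap('wrist','w4'); s,q=snap('scene','s4')
g=lambda o:((cv2.cvtColor(o,4)/255.)**.6*255).astype('uint8')
u,v=map(int,proj(q,[.56,.18,.215]))
A=cv2.resize(g(s[v-50:v+50,u-50:u+50]),(400,400),interpolation=2)
B=cv2.resize(g(a[150:350,187:387]),(400,400),interpolation=2)
print(u,v,[proj(p,X,True) for X in ([.586,.2254,.271],[.548,.155,.253])]); cv2.imwrite('pics/s4c.png',np.hstack([A,B]))
E
```

```text
t 8.85 pos [0.5857 0.2297 0.3045] yaw -28.02 F [-0.8  0.9 -0.8] g 0.704
turn [0.03 0.07 0.48] shift [0.0024 0.0037 0.0705]
392 252 [(np.float64(290.08373446849475), np.float64(247.8820483108641)), (np.float64(288.9312737119142), np.float64(330.953918409631))]
```

View pics/s4c.png

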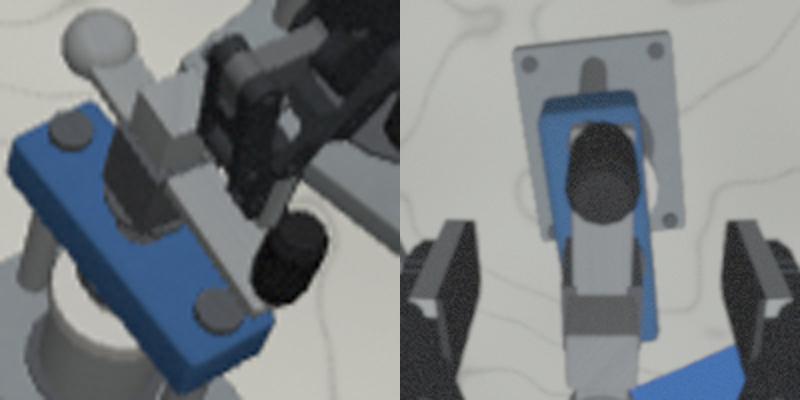

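Request:
{"name": "move_arm", "arguments": {"moves": [[0,0,0.5,0.002,0.004,0.02,0.06],[0,0,0.5,0.002,0.004,0.045,0.06],[0,0,0.5,0.002,0.004,0.065,0.06],[0,0,0.5,0.002,0.004,0.07,0.04],[0,0,0.5,0.002,0.004,0.07,0.015],[0,0,0.5,0.002,0.004,0.07,0.015],[0,0,0.5,0.002,0.004,0.07,0.015],[0,0,0.5,0.002,0.004,0.07,0.015]], "grip_force": 35}}

```text
clock: 9.75
position: [0.5861, 0.2207, 0.2362]
ee_rot: [0.969, -0.249, 0.0, -0.0]
ft_force: [-1.5, -2.2, 1.8]
grip_width: 0.268
```

```bash
cat > w.py <<'E'
import sys
from h import *
# circle plan in tool axes from the current pose: angles clockwise
o=manip.get_obs(); T=R.from_quat(o['ee_rot']).as_matrix(); P=np.array(o['position']); C=np.array([.548,.155])
r=P[:2]-C; a=np.arctan2(r[1],r[0]); t=np.array([np.sin(a),-np.cos(a)]); F=np.array(o['ft_force'])
print('t',round(o['clock'],2),'pos',P.round(4),'r',np.hypot(*r).round(4),'ang',np.degrees(a).round(2),'F',F.round(1),'Ftan',(F[:2]@t).round(2),'Frad',(F[:2]@r/np.hypot(*r)).round(2),'g',round(o['grip_width'],3),'yaw',np.degrees(np.arctan2(T[1,0],T[0,0])).round(1))
a0=float(sys.argv[2]) if len(sys.argv)>2 else a   # commanded angle, rad
for th in np.linspace(0,float(sys.argv[1]),11)[1:]:
    X=np.r_[C+.08*np.array([np.cos(a0-th),np.sin(a0-th)]),P[2]-.016*th/2/np.pi]
    print(th.round(3),(T.T@(X-P)).round(4))
E
python3 w.py 1.7
```

```text
t 9.75 pos [0.5861 0.2207 0.2362] r 0.076 ang 59.88 F [-1.5 -2.2  1.8] Ftan -0.14 Frad -2.66 g 0.268 yaw -28.8
0.17 [ 0.0136 -0.0026  0.0004]
0.34 [0.0267 0.0011 0.0009]
0.51 [0.0389 0.007  0.0013]
0.68 [0.05   0.0149 0.0018]
0.85 [0.0596 0.0245 0.0022]
1.02 [0.0674 0.0356 0.0026]
1.19 [0.0732 0.0479 0.003 ]
1.36 [0.0769 0.061  0.0035]
1.53 [0.0783 0.0745 0.0039]
1.7 [0.0774 0.088  0.0043]
```

Request:
{"name": "move_arm", "arguments": {"moves": [[0,0,0,0.008,-0.002,0.0002,0.015],[0,0,0,0.02,0,0.0006,0.015],[0,0,0,0.033,0.0036,0.0011,0.015],[0,0,0,0.045,0.0107,0.0015,0.015],[0,0,0,0.055,0.0194,0.002,0.015],[0,0,0,0.0637,0.0299,0.0024,0.015],[0,0,0,0.0704,0.0416,0.0028,0.015],[0,0,0,0.0752,0.0543,0.0033,0.015],[0,0,0,0.0778,0.0676,0.0037,0.015],[0,0,0,0.0778,0.0676,0.0037,0.015]], "grip_force": 60}}

```text
clock: 10.75
position: [0.6207, 0.1228, 0.2322]
ee_rot: [0.968, -0.249, -0.0, -0.0]
ft_force: [-3.1, 0.3, 3.4]
grip_width: 0.263
```

```bash
python3 w.py 0.6
```

```text
t 10.75 pos [0.6207 0.1228 0.2322] r 0.0796 ang -23.89 F [-3.1  0.3  3.4] Ftan 0.95 Frad -2.95 g 0.263 yaw -28.9
0.06 [0.0007 0.0048 0.0001]
0.12 [0.0007 0.0096 0.0003]
0.18 [0.0004 0.0143 0.0005]
0.24 [-0.0002  0.0191  0.0006]
0.3 [-0.0011  0.0238  0.0008]
0.36 [-0.0022  0.0285  0.0009]
0.42 [-0.0036  0.0331  0.0011]
0.48 [-0.0053  0.0376  0.0012]
0.54 [-0.0073  0.0419  0.0014]
0.6 [-0.0095  0.0462  0.0015]
```

Request:
{"name": "move_arm", "arguments": {"moves": [[0,0,0,0.0007,0.006,0.0002,0.015],[0,0,0,0.0005,0.013,0.0004,0.015],[0,0,0,-0.0002,0.019,0.0006,0.015],[0,0,0,-0.0012,0.024,0.0008,0.015],[0,0,0,-0.0022,0.0285,0.0009,0.015],[0,0,0,-0.0036,0.0331,0.0011,0.015],[0,0,0,-0.0036,0.0331,0.0011,0.015],[0,0,0,-0.0036,0.0331,0.0011,0.015]]}}

```text
clock: 11.55
position: [0.6034, 0.0961, 0.2316]
ee_rot: [0.968, -0.249, 0.002, -0.0]
ft_force: [1.2, -1.9, 6.4]
grip_width: 0.263
```

```bash
python3 w.py 0.4
```

```text
t 11.55 pos [0.6034 0.0961 0.2316] r 0.0808 ang -46.73 F [ 1.2 -1.9  6.4] Ftan 0.37 Frad 2.21 g 0.263 yaw -28.8
0.04 [-0.0018  0.0028  0.0001]
0.08 [-0.003   0.0057  0.0002]
0.12 [-0.0043  0.0087  0.0003]
0.16 [-0.0057  0.0116  0.0004]
0.2 [-0.0072  0.0144  0.0005]
0.24 [-0.0088  0.0171  0.0006]
0.28 [-0.0106  0.0198  0.0007]
0.32 [-0.0124  0.0224  0.0007]
0.36 [-0.0143  0.025   0.0008]
0.4 [-0.0164  0.0275  0.0009]
```

Request:
{"name": "move_arm", "arguments": {"moves": [[0,0,0,-0.0018,0.0028,0.0001,0.015],[0,0,0,-0.003,0.0057,0.0002,0.015],[0,0,0,-0.0043,0.0087,0.0003,0.015],[0,0,0,-0.0057,0.0116,0.0004,0.015],[0,0,0,-0.0072,0.0144,0.0005,0.015],[0,0,0,-0.0088,0.0171,0.0006,0.015]]}}

```text
clock: 12.15
position: [0.5883, 0.0841, 0.2314]
ee_rot: [0.968, -0.25, 0.003, 0.0]
ft_force: [4.9, -5.5, 6.7]
grip_width: 0.261
```

```bash
python3 w.py 0.4
```

```text
t 12.15 pos [0.5883 0.0841 0.2314] r 0.0815 ang -60.36 F [ 4.9 -5.5  6.7] Ftan -1.55 Frad 7.21 g 0.261 yaw -28.9
0.04 [-0.003   0.0019  0.0001]
0.08 [-0.0049  0.0045  0.0002]
0.12 [-0.0068  0.0071  0.0003]
0.16 [-0.0088  0.0095  0.0003]
0.2 [-0.011   0.0119  0.0004]
0.24 [-0.0132  0.0142  0.0005]
0.28 [-0.0155  0.0164  0.0006]
0.32 [-0.0179  0.0186  0.0007]
0.36 [-0.0204  0.0206  0.0008]
0.4 [-0.023   0.0225  0.0009]
```

```bash
sed -i 's/\[.548,.155\]/[.546,.1515]/' w.py; python3 w.py 0.4
```

```text
t 12.15 pos [0.5883 0.0841 0.2314] r 0.0796 ang -57.86 F [ 4.9 -5.5  6.7] Ftan -1.23 Frad 7.27 g 0.261 yaw -28.9
0.04 [-0.0012  0.003   0.0001]
0.08 [-0.0029  0.0057  0.0002]
0.12 [-0.0048  0.0083  0.0003]
0.16 [-0.0067  0.0109  0.0004]
0.2 [-0.0087  0.0134  0.0004]
0.24 [-0.0108  0.0157  0.0005]
0.28 [-0.013   0.0181  0.0006]
0.32 [-0.0154  0.0203  0.0007]
0.36 [-0.0177  0.0224  0.0008]
0.4 [-0.0202  0.0244  0.0009]
```

Request:
{"name": "move_arm", "arguments": {"moves": [[0,0,0,0.0003,0.0035,0.0001,0.015],[0,0,0,-0.0012,0.0067,0.0001,0.015],[0,0,0,-0.0031,0.0093,0.0002,0.015],[0,0,0,-0.005,0.0119,0.0002,0.015],[0,0,0,-0.007,0.0144,0.0003,0.015],[0,0,0,-0.0091,0.0167,0.0003,0.015]]}}

```text
clock: 12.75
position: [0.5714, 0.0754, 0.2305]
ee_rot: [0.969, -0.249, 0.002, -0.0]
ft_force: [1.9, -1.9, 4.9]
grip_width: 0.259
```

```bash
python3 w.py 0.4
```

```text
t 12.75 pos [0.5714 0.0754 0.2305] r 0.0802 ang -71.56 F [ 1.9 -1.9  4.9] Ftan -1.22 Frad 2.39 g 0.259 yaw -28.8
0.04 [-0.0024  0.0022  0.0001]
0.08 [-0.0047  0.0044  0.0002]
0.12 [-0.0071  0.0065  0.0003]
0.16 [-0.0096  0.0085  0.0004]
0.2 [-0.0121  0.0104  0.0005]
0.24 [-0.0147  0.0123  0.0006]
0.28 [-0.0174  0.014   0.0006]
0.32 [-0.0202  0.0156  0.0007]
0.36 [-0.023   0.0171  0.0008]
0.4 [-0.0259  0.0185  0.0009]
```

Request:
{"name": "move_arm", "arguments": {"moves": [[0,0,0,-0.0022,0.0024,0.0001,0.015],[0,0,0,-0.0045,0.0046,0.0002,0.015],[0,0,0,-0.0069,0.0067,0.0003,0.015],[0,0,0,-0.0094,0.0087,0.0004,0.015],[0,0,0,-0.0119,0.0106,0.0005,0.015],[0,0,0,-0.0145,0.0125,0.0006,0.015],[0,0,0,-0.0172,0.0142,0.0006,0.015]]}}

```text
clock: 13.45
position: [0.5494, 0.0711, 0.2298]
ee_rot: [0.968, -0.249, 0.001, -0.0]
ft_force: [1.8, -1.9, 5.4]
grip_width: 0.266
```

```bash
python3 w.py 0.4
```

```text
t 13.45 pos [0.5494 0.0711 0.2298] r 0.0805 ang -87.61 F [ 1.8 -1.9  5.4] Ftan -1.68 Frad 1.95 g 0.266 yaw -28.8
0.04 [-0.003   0.0012  0.0001]
0.08 [-0.0059  0.0027  0.0002]
0.12 [-0.0088  0.004   0.0003]
0.16 [-0.0117  0.0053  0.0004]
0.2 [-0.0147  0.0064  0.0005]
0.24 [-0.0177  0.0075  0.0006]
0.28 [-0.0208  0.0084  0.0006]
0.32 [-0.0239  0.0091  0.0007]
0.36 [-0.027   0.0098  0.0008]
0.4 [-0.0302  0.0103  0.0009]
```

Request:
{"name": "move_arm", "arguments": {"moves": [[0,0,0,-0.0028,0.0015,0.0001,0.015],[0,0,0,-0.0057,0.003,0.0002,0.015],[0,0,0,-0.0086,0.0043,0.0003,0.015],[0,0,0,-0.0115,0.0056,0.0004,0.015],[0,0,0,-0.0145,0.0067,0.0005,0.015],[0,0,0,-0.0175,0.0078,0.0006,0.015],[0,0,0,-0.0206,0.0087,0.0008,0.015]]}}

```text
clock: 14.15
position: [0.5269, 0.073, 0.229]
ee_rot: [0.968, -0.249, 0.001, 0.0]
ft_force: [0.3, -4.4, 7.1]
grip_width: 0.264
```

```bash
python3 w.py 0.4
```

```text
t 14.15 pos [0.5269 0.073  0.229 ] r 0.0808 ang -103.66 F [ 0.3 -4.4  7.1] Ftan -1.33 Frad 4.22 g 0.264 yaw -28.9
0.04 [-0.0033  0.      0.0001]
0.08 [-0.0064  0.0007  0.0002]
0.12 [-0.0096  0.0012  0.0003]
0.16 [-0.0128  0.0016  0.0004]
0.2 [-0.016   0.0019  0.0005]
0.24 [-0.0192  0.002   0.0006]
0.28 [-0.0224  0.002   0.0007]
0.32 [-0.0256  0.0019  0.0008]
0.36 [-0.0287  0.0017  0.0008]
0.4 [-0.0319  0.0013  0.0009]
```

Request:
{"name": "move_arm", "arguments": {"moves": [[0,0,0,-0.003,0.001,0,0.015],[0,0,0,-0.006,0.002,0,0.015],[0,0,0,-0.0092,0.0026,0.0001,0.015],[0,0,0,-0.0124,0.003,0.0002,0.015],[0,0,0,-0.0156,0.0033,0.0003,0.015],[0,0,0,-0.0188,0.0034,0.0004,0.015],[0,0,0,-0.022,0.0034,0.0004,0.015]]}}

```text
clock: 14.85
position: [0.5072, 0.0804, 0.2289]
ee_rot: [0.968, -0.249, 0.003, -0.0]
ft_force: [8.4, -5.7, 4.9]
grip_width: 0.266
```

```bash
python3 w.py 0.4
```

```text
t 14.85 pos [0.5072 0.0804 0.2289] r 0.081 ang -118.59 F [ 8.4 -5.7  4.9] Ftan -10.09 Frad 1.04 g 0.266 yaw -28.9
0.04 [-0.0032 -0.0011  0.0001]
0.08 [-0.0064 -0.0012  0.0002]
0.12 [-0.0096 -0.0015  0.0003]
0.16 [-0.0128 -0.002   0.0003]
0.2 [-0.0159 -0.0025  0.0004]
0.24 [-0.019  -0.0032  0.0005]
0.28 [-0.0221 -0.004   0.0006]
0.32 [-0.0252 -0.0049  0.0007]
0.36 [-0.0282 -0.006   0.0008]
0.4 [-0.0312 -0.0072  0.0009]
```

Request:
{"name": "move_arm", "arguments": {"moves": [[0,0,0,0,0,0,0.015],[0,0,0,0,0,0,0.015]]}}

```text
clock: 15.05
position: [0.507, 0.0805, 0.2288]
ee_rot: [0.968, -0.249, 0.002, -0.0]
ft_force: [6.4, -5.0, 6.0]
grip_width: 0.27
```

```bash
python3 w.py 0.1
```

```text
t 15.05 pos [0.507  0.0805 0.2288] r 0.081 ang -118.74 F [ 6.4 -5.   6. ] Ftan -8.03 Frad 1.26 g 0.27 yaw -28.9
0.01 [-0.0008 -0.001   0.    ]
0.02 [-0.0016 -0.001   0.    ]
0.03 [-0.0024 -0.001   0.0001]
0.04 [-0.0032 -0.0011  0.0001]
0.05 [-0.004  -0.0011  0.0001]
0.06 [-0.0048 -0.0011  0.0001]
0.07 [-0.0056 -0.0012  0.0002]
0.08 [-0.0064 -0.0013  0.0002]
0.09 [-0.0072 -0.0013  0.0002]
0.1 [-0.008  -0.0014  0.0002]
```

Request:
{"name": "move_arm", "arguments": {"moves": [[0,0,0,0.0015,0,0,0.055],[0,0,0,0.002,0,0,0.055],[0,0,0,0.002,0,0,0.055],[0,0,0,0.002,0,-0.01,0.055],[0,0,0,0.002,0,-0.035,0.06],[0,0,0,0.002,0,-0.07,0.07],[0,0,0,0.002,0,-0.085,0.07],[0,0,0,0.002,0,-0.085,0.07]]}}

```text
clock: 15.85
position: [0.5079, 0.081, 0.3155]
ee_rot: [0.969, -0.249, 0.002, -0.001]
ft_force: [-0.3, 0.0, 0.1]
grip_width: 0.824
```

```bash
python3 d.py .548 .155 .2225 -28.7; python3 - <<'E'
from h import *
a,p=snap('wrist','w5'); s,q=snap('scene','s5')
g=lambda o:((cv2.cvtColor(o,4)/255.)**.6*255).astype('uint8')
u,v=map(int,proj(q,[.548,.155,.2]))
A=cv2.resize(g(s[v-50:v+50,u-50:u+50]),(400,400),interpolation=2)
B=cv2.resize(g(a[100:300,187:387]),(400,400),interpolation=2)
print(u,v,[proj(p,X,True) for X in ([.548-.0384,.155-.0702,.263],[.548,.155,.245])]); cv2.imwrite('pics/s5c.png',np.hstack([A,B]))
E
```

```text
t 15.85 pos [0.5079 0.081  0.3155] yaw -28.79 F [-0.3  0.   0.1] g 0.824
turn [-0.19 -0.13 -0.09] shift [-0.0007 -0.0838  0.0933]
381 245 [(np.float64(285.5543407536022), np.float64(224.39895095634245)), (np.float64(285.08159250956186), np.float64(97.60397850529145))]
```

View pics/s5c.png

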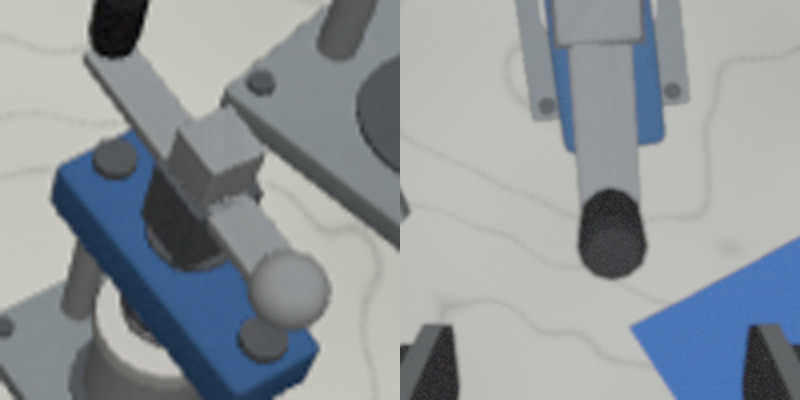

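```bash
python3 - <<'E'
from h import *
p=cams.camera_params('wrist')
f=lambda a,b,z: onz(p,187+(a-400)/2,100+b/2,z,True)
h=f(612,244,.263); h2=f(611,232,.2635)
w=.1733+.042
L=[f(574,50,w),f(580,190,w)];Q=[f(641,50,w),f(640,190,w)]
e=[f(556,44,w),f(641,44,w)]
an=lambda d:np.degrees(np.arctan2(d[1],d[0])).round(2)
b=np.array([.548,.155]); print(h,an(h[:2]-b),np.hypot(*(h[:2]-b)),an(L[1]-L[0]),an(Q[1]-Q[0]),an(e[1]-e[0]))
print(np.mean([L[0],Q[0]],0),np.mean([L[1],Q[1]],0))
E
```

```text
[0.51387391 0.08470352 0.263     ] -115.89 0.07814208378664084 -116.9 -118.46 -28.88
[0.54067604 0.13548611 0.2153    ] [0.51578174 0.08802434 0.2153    ]
```

Request:
{"name": "move_arm", "arguments": {"moves": [[0,0,-1.3,0,-0.03,0,0.07],[0,0,-1.3,0,-0.065,0,0.07],[0,0,-1.3,-0.0007,-0.0838,0.01,0.07],[0,0,-1.3,-0.0007,-0.0838,0.03,0.07],[0,0,-1.3,-0.0007,-0.0838,0.06,0.07],[0,0,-1.3,-0.0007,-0.0838,0.08,0.07],[0,0,-1.3,-0.0007,-0.0838,0.09,0.07],[0,0,-1.3,-0.0007,-0.0838,0.091,0.07],[0,0,-1.3,-0.0007,-0.0838,0.091,0.07]]}}

```text
clock: 16.85
position: [0.5469, 0.1545, 0.2222]
ee_rot: [0.971, -0.238, 0.0, -0.0]
ft_force: [1.0, -0.2, 0.3]
grip_width: 0.821
```

```bash
python3 d.py .548 .155 .223 -27.5
```

```text
t 16.85 pos [0.5469 0.1545 0.2222] yaw -27.51 F [ 1.  -0.2  0.3] g 0.821
turn [-0.01 -0.01 -0.01] shift [ 0.0008 -0.0009 -0.0008]
```

Request:
{"name": "move_arm", "arguments": {"moves": [[0,0,0,0.0008,-0.0009,-0.0015,0.05],[0,0,0,0.0008,-0.0009,-0.0015,0.035],[0,0,0,0.0008,-0.0009,-0.0015,0.02],[0,0,0,0.0008,-0.0009,-0.0015,0.02],[0,0,0,0.0008,-0.0009,-0.0015,0.02],[0,0,0,0.0008,-0.0009,-0.0015,0.02]], "grip_force": 50}}

```text
clock: 17.45
position: [0.5479, 0.1553, 0.2242]
ee_rot: [0.971, -0.237, 0.0, -0.001]
ft_force: [-3.0, 0.7, 6.2]
grip_width: 0.318
```

```bash
python3 d.py .548 .155 .223 -27.5; python3 -c "
from h import *;print(manip.get_obs()['torque'])"
```

```text
t 17.45 pos [0.5479 0.1553 0.2242] yaw -27.47 F [-3.   0.7  6.2] g 0.318
turn [-0.06  0.    0.03] shift [0.0003 0.0002 0.0012]
[-0.09336483  0.58027186  0.13028676]
```

Request:
{"name": "move_arm", "arguments": {"moves": [[0,0,0,0,0,-0.005,0.02],[0,0,0,0,0,-0.012,0.02],[0,0,0,0,0,-0.02,0.02],[0,0,0,0,0,-0.028,0.02],[0,0,0,0,0,-0.038,0.02],[0,0,0,0,0,-0.05,0.02],[0,0,0,0,0,-0.06,0.02],[0,0,0,0,0,-0.06,0.02]]}}

```text
clock: 18.25
position: [0.5486, 0.1551, 0.2853]
ee_rot: [0.971, -0.238, 0.001, -0.001]
ft_force: [-0.6, -0.7, -4.7]
grip_width: 0.315
```

```bash
python3 d.py .551 -.170 .284 -27.5;  python3 -c "
from h import *;print(manip.get_obs()['torque'],manip.get_obs()['joint_pos'])"
```

```text
t 18.25 pos [0.5486 0.1551 0.2853] yaw -27.51 F [-0.6 -0.7 -4.7] g 0.315
turn [-0.14 -0.09 -0.01] shift [0.1523 0.2873 0.0008]
[ 4.39870770e-02  6.73599462e-05 -2.11324485e-02] [-0.83570832  0.19266991  0.56079159  1.55635502 -0.10381359  1.4194305
 -0.74793617]
```

Request:
{"name": "move_arm", "arguments": {"moves": [[0,0,0,0.007,0.014,0,0.02],[0,0,0,0.022,0.042,0,0.02],[0,0,0,0.04,0.076,0,0.02],[0,0,0,0.06,0.113,0,0.02],[0,0,0,0.08,0.15,0,0.02],[0,0,0,0.099,0.187,0.02,0.02],[0,0,0,0.118,0.222,0.05,0.02],[0,0,0,0.135,0.255,0.085,0.02],[0,0,0,0.147,0.278,0.12,0.02],[0,0,0,0.1523,0.2873,0.15,0.02]]}}

```text
clock: 19.25
position: [0.5482, -0.1746, 0.1313]
ee_rot: [0.971, -0.24, -0.001, 0.001]
ft_force: [0.4, 0.0, -4.7]
grip_width: 0.316
```

Request:
{"name": "move_arm", "arguments": {"moves": [[0,0,0,0,0,0.02,0.02],[0,0,0,0,0,0.04,0.02],[0,0,0,0,0,0.055,0.02],[0,0,0,0,0,0.062,0.02],[0,0,0,0,0,0.064,0.02],[0,0,0,0,0,0.064,0.02]]}}

```text
clock: 19.85
position: [0.5506, -0.1703, 0.0697]
ee_rot: [0.971, -0.238, 0.0, -0.0]
ft_force: [-0.8, 0.2, -4.0]
grip_width: 0.318
```

```bash
python3 d.py .551 -.170 .053 -27.5
```

```text
t 19.85 pos [ 0.5506 -0.1703  0.0697] yaw -27.49 F [-0.8  0.2 -4. ] g 0.318
turn [-0.01 -0.03  0.01] shift [ 0.0002 -0.0005  0.0167]
```

Request:
{"name": "move_arm", "arguments": {"moves": [[0,0,0,0,0,0.005,0.02],[0,0,0,0,0,0.01,0.02],[0,0,0,0,0,0.013,0.02],[0,0,0,0,0,0.0145,0.02],[0,0,0,0,0,0.016,0.02],[0,0,0,0,0,0.0175,0.02],[0,0,0,0,0,0.0185,0.02],[0,0,0,0,0,0.0185,0.02]]}}

```text
clock: 20.65
position: [0.5507, -0.1701, 0.0527]
ee_rot: [0.971, -0.238, 0.0, -0.001]
ft_force: [-8.4, 3.6, 18.9]
grip_width: 0.315
```

Request:
{"name": "move_arm", "arguments": {"moves": [[0,0,0,0,0,-0.0015,0.02],[0,0,0,0,0,-0.0015,0.035],[0,0,0,0,0,-0.0015,0.055],[0,0,0,0,0,-0.0015,0.07],[0,0,0,0,0,-0.0015,0.07],[0,0,0,0,0,-0.015,0.07],[0,0,0,0,0,-0.045,0.07],[0,0,0,0,0,-0.09,0.07],[0,0,0,0,0,-0.13,0.07],[0,0,0,0,0,-0.13,0.07]]}}

```text
clock: 21.65
position: [0.5529, -0.1716, 0.1871]
ee_rot: [0.971, -0.238, 0.004, -0.001]
ft_force: [0.5, -0.6, -0.5]
grip_width: 0.822
```

```bash
python3 d.py .551 -.170 .053 -27.5; python3 - <<'E'
from h import *
a,p=snap('top','t6'); s,q=snap('scene','s6')
g=lambda o:((cv2.cvtColor(o,4)/255.)**.6*255).astype('uint8')
A=cv2.resize(g(a[90:270,130:370]),(480,360)); B=cv2.resize(g(s[170:350,160:420]),(520,360))
cv2.imwrite('pics/f6.png',np.vstack([A[:300],B[:300,:480]]))
E
```

```text
t 21.65 pos [ 0.5529 -0.1716  0.1871] yaw -27.55 F [ 0.5 -0.6 -0.5] g 0.822
turn [-0.2  -0.48 -0.05] shift [-3.500e-03 -1.000e-04  1.341e-01]
```

View pics/f6.png

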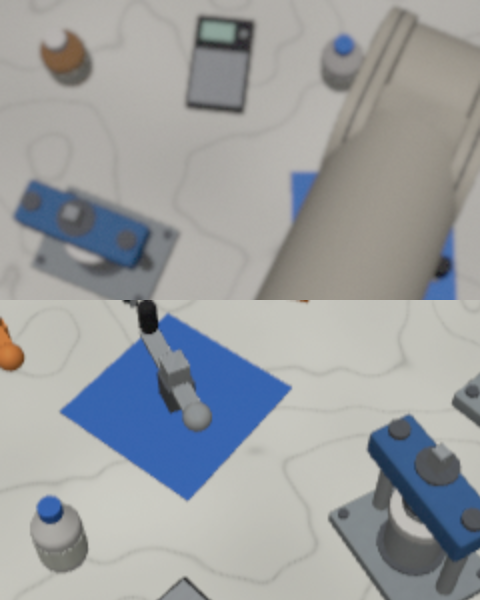

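The crank stands upright at the mat's centre. The bottles and scale look untouched, and the pad is on the lid. The hand is clear, so I'm handing in.

```bash
python3 -c "
from workcell import manip;print(manip.hand_in())"
```

```text
the job is handed in; nothing more can be done
None
```

The clamp is wound firm and the crank is back on its mat; I handed the job in at about 22 s on the robot's clock. No verdict is reported.

- **Fitting:** I gripped the crank at its boss and lowered it onto the small clamp's square shaft. It seated with about 15 N upward on the wrist, which puts the seat about 181 mm above the table.
- **Winding:** I wound it clockwise about 3.1 rad. The handle ran at 1–2 N, then rose to about 10 N while moving and 8 N at rest, roughly 80–100 N on the pad. I could not measure the pad's force directly.
- **Setting down:** I lifted the crank off and put it down near the mat's centre, at about (0.551, -0.170), with about 19 N of contact before letting go.
- **Last checks:** The scene picture shows the crank upright on the mat and the pad on the lid. Both bottles and the scale look to be where they were, judged by eye. The wrist force was under 1 N with the hand about 13 cm above the release height.
- **Disagreements:**
  - After winding, the handle's image position and the arm's edges disagreed by about 2–3° on the crank's angle. I gripped the boss at the average and saw only a small torque there.
  - The two views of the mat put its centre 5 mm apart, well within the 75 mm allowed.

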